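# Set and clamp the portion stop of a wire cheese cutter

## Robot

A 6-joint arm with a two-finger parallel gripper is mounted at the origin on the work surface. World frame = base frame: x ahead of the robot, y to its left, z up, the work surface at z = 0. Lengths are in m, angles in rad, forces in N, time in s.
With the tool pointing down it reaches from about 0.375 to 0.9 m from the base axis. Payload 3.1 kg.
Tool frame: the origin (TCP) lies midway between the tips of the shut fingers; the grasp point (between the pads) lies 19 mm behind it; x points along the fingers, z is the direction in which the jaws open and shut, and the axes are right-handed (so a half turn about x gives the same grasp; the last joint's range is limited). The gripper opens to 87 mm and grips with 3 to 60 N. Pads are 19 mm wide; open, the fingers measure 117 mm over their backs; the gripper's body (75 mm by 190 mm) begins 51 mm behind the grasp point.
Start: joints at [1.143, 0.527, 1.433, -0, 1.181, -0.178], TCP at [0.154, 0.606, 0.223] pointing down, gripper open.
Joint ranges: [-3.08, 3.08], [-0.75, 2.2], [0.22, 2.44], [-1.43, 4.57], [0, 2.65], [-2.85, 2.85]. Speed limits (rad/s): [2.79, 2.79, 3.14, 3.14, 3.14, 3.14].

## Interface

Orientations are given as a 3x3 rotation matrix whose columns are the frame's x, y, z axes.
In Python, from rig import arm, eoat, kin, readout, vision, job gives the robot as it stands. Calls block until the motion is done:
- arm.move_ptp(position, orientation): joint-space move of the TCP to a pose.
- arm.move_straight(position, attitude=None, feed=0.15): straight line of the TCP; attitude=None keeps the orientation; feed is the mean speed in m/s.
- arm.movej(angles): joint-space move.
- eoat.gripper_to(opening, effort=None): finger opening in m; effort is the grip in N (None keeps the last); returns when the fingers have stopped.
- arm.hold(seconds).
- kin.ik(position, orientation): joint angles nearest the present ones, or None.
- readout.read_state(): the state.
- vision.read_camera(name): name is "scene" or "side" or "wrist"; returns a dict with "frame" (400x640x3 uint8, red, green, blue), "fx", "fy", "cx", "cy" (pixels), "R" (3x3) and "t" (3): a world point X has camera coordinates R X + t; the wrist camera has in their place "hand_eye" (4x4, takes a point from camera to tool coordinates, whose origin is the TCP and whose axes are the tool frame's). Camera axes: x right, y down, z forward; pixel columns grow to the right and rows downward; lengths in m; the calibration is good to about 2 mm. A picture is of the moment at which its call begins: read the wrist's pose just before it. There is no depth.
A pose or a line that the arm cannot do raises arm.IKError and nothing moves.
- job.hand_in(): hands the job in, once; it reports no verdict.
The state is a dict: "clock": time; "qpos": joint angles; "qd": joint speeds; "tau": joint torques, N m; "tcp_pos": TCP position; "orientation": TCP orientation; "ft_force": force on the tool from outside, world axes, zero at the start; "moment": the same for the moment, N m; "grip_width": finger opening in m.
Only numpy, scipy, OpenCV 4.12 (cv2) and the standard library are available. Lean on these libraries where they do the work, as an engineer would, in place of code of your own. Each camera call takes 0.05 s, during which the arm holds its last target. There are 200 camera calls.

## Task

Set the portion stop on the wire cheese cutter: with its cam lever still open, slide the stop along the rail until its pointer stands over the strip of masking tape on the rule. Then hold the stop there with the pointer on the tape while you pinch the cam lever fully shut against the stop's finger grip, and do not let go: finish still pinching lever and grip together, stop on its mark. Leave the cheese and the other things around it where they are.

Things in the scene. Friction and masses are not known exactly. Their poses are not given: they have to be found in the camera images.
- cutter: wire cheese cutter, fixed; place and yaw vary. White slab 196 x 400 mm, top at z = 24 mm; cutting wire and its arm lie down at the right end (y = -180 mm, below z = 75 mm). Origin on the table under the slab's centre; y runs along the rail to the left, x away from the robot at yaw 0. Square rail 16 mm along y at x = -130 mm (z 24 to 40 mm, y -140 to 185 mm); bare table in front of it (lower x)
- stop (a joint): place of the portion stop on the rail, m, 0 to 0.18, growing to the cutter's +y. Stop's middle: x = -130 mm, y = -60 mm + joint in the cutter's frame. Aluminium saddle from 27 mm at the -y to 47 mm at the +y side of it, top at z = 50 mm; steel fence plate over the slab, top at z = 88 mm. Lever open: slides against 2 N of drag, stays where left. Lever shut: its cam grips the rail (8 N or more)
- stop_pointer (a point): tip of the stop's small bright metal pointer, z = 30 mm, over the dark steel rule let into the slab; in the cutter's axes 42 mm to the +x and 12 mm to the -y side of the stop's middle; moves with the stop
- tape: strip of plain masking tape stuck flat across the rule, marking the portion length: 10 mm wide along the rail (its y), 30 mm long (its x); origin at its centre, axes parallel to the cutter's
- finger_grip (a point): point to pinch the stop's fixed finger grip: an upright aluminium blade (finger_blade) that juts from the stop towards the robot (cutter -x) over bare table, 12 mm thick along the rail, z 48 to 76 mm, from 18 to 90 mm in front of the rail's centre line. The point is in the blade's middle, z = 62 mm, 75 mm to the -x and 2 mm to the -y side of the stop's middle. Its -y flank is free
- lever (a joint): cam lever angle, rad: 0 = fully shut (hard stop; knob 3 mm beside the finger grip's +y flank), 0.7 = fully open, swung to cutter +y. Turns on a vertical pin 17 mm to the -x, 34.5 mm to the +y side of the stop's middle; stays where left. Closing takes 5 to 13 N at the knob, more than the stop's drag: pushed alone, the lever carries the stop along. The cam grips in the last 0.3 rad
- lever_knob (a point): centre, z = 62 mm, of the upright round knob (14 mm across, z 50 to 74 mm) ending the black lever handle, 60 mm from the pin. At lever angle q it is 17 + 60 cos(q - 0.35) mm to the -x and 34.5 + 60 sin(q - 0.35) mm to the +y side of the stop's middle (cutter axes). Over the grip's -y flank and the knob's outside: 29 mm shut, 66 mm at 0.62 rad; shutting it moves the knob only, not the grip
- cheese: block of pale cheese 70 x 45 x 40 mm lying on the left end of the cutter's slab; a bystander, origin under its centre
- spice_jar: closed jar, 52 mm across, 85 mm tall, on the table to the left of the cutter; a bystander, origin under its centre
- salt_shaker: steel shaker, 44 mm across, 69 mm tall, on the table to the left of the cutter; a bystander, origin under its centre
- deli_cup: clear open tub, 90 mm across, 60 mm tall, on the table to the left of the cutter; a bystander, origin under its centre
- squeeze_bottle: bottle, 64 mm across, 190 mm tall, on the table to the right of the cutter; a bystander, origin under its centre
- bench_scraper: flat dough scraper 150 mm wide, 17 mm high, lying on the table to the right of the cutter; a bystander, origin under its centre
- ramekin: small white dish, 60 mm across, 36 mm tall, on the table to the right of the cutter; a bystander, origin under its centre

How it is judged:
On the way, in this order (a step that is already met when the one before it is completed fails the run):
1. the stop's pointer stands over the tape (within 5 mm of its centre line), lever still open (over 0.35 rad) (y of stop_pointer in the frame of tape between -0.005 and 0.005 m and value of joint lever above 0.35 rad), for 0.2 s.
2. the lever is shut with the stop on the mark, lever and grip pinched together (value of joint lever below 0.08 rad and y of stop_pointer in the frame of tape between -0.005 and 0.005 m and contact force between the fingers and finger_blade above 2 N and contact force between the fingers and lever above 2 N), for 0.2 s.
At the end, for the whole second after the job is handed in: Cam lever shut (under 0.08 rad), pointer within 5 mm of the tape's centre line, and the fingers still pressing on both the stop's finger grip and the lever's handle with over 2 N each (all of step 2); the arm keeps its last pose, push and grip.
It fails at once if the lever goes shut (below 0.35 rad) while the pointer is off the tape (more than 8 mm from its centre line) (value of joint lever below 0.35 rad and (y of stop_pointer in the frame of tape above 0.008 m or y of stop_pointer in the frame of tape below -0.008 m)).
It fails at once if a bystander is shifted by more than 25 mm (distance of any of cheese, spice_jar, salt_shaker, deli_cup, squeeze_bottle, bench_scraper, ramekin from where it was at the start of the episode above 0.025 m).
It also fails if it takes over 48 s, if anything falls off the work surface, if the arm or the gripper's body presses on something with over 40 N, if the wrist force passes 120 N, or if a joint passes its speed limit or range.

## Working session

There is one attempt and no reset: what is moved stays moved. The work goes in short steps, each a Python script; the robot and the scene stay as the last script left them, time stands still between calls to the robot, and variables do not carry over. Pictures are saved under pics/ and viewed, about 8 in all and at most 12, crops included, and the job is handed in when it is done.

```bash
mkdir -p pics; ls; python3 - <<'E'
from rig import arm,eoat,kin,readout,vision,job
import cv2,numpy as np
for n in("scene","side"):
    c=vision.read_camera(n); cv2.imwrite(f"pics/{n}.png",c["frame"][...,::-1])
    print(n,c["fx"],c["cx"],c["cy"],(-c["R"].T@c["t"]).round(3),c["R"].round(3).tolist())
s=readout.read_state();print(s["clock"],s["tcp_pos"],s["orientation"],s["grip_width"])
E
```

```text
pics
scene 375.73430197504274 321.4728623960996 198.37136654700257 [1.031 0.323 0.965] [[-0.543, 0.84, -0.008], [0.7, 0.447, -0.558], [-0.465, -0.308, -0.83]]
side 433.698556462271 325.4749558402265 192.89089550141787 [ 0.489 -0.617  0.8  ] [[0.996, -0.085, -0.005], [-0.068, -0.755, -0.653], [0.051, 0.651, -0.758]]
0.1 [0.15358674 0.60515861 0.22166981] [[-8.10490903e-04 -9.69214308e-01  2.46217318e-01]
 [-1.77945759e-03  2.46218407e-01  9.69212737e-01]
 [-9.99998088e-01  3.47404832e-04 -1.92423353e-03]] 0.08681179147781946
```

View pics/scene.png

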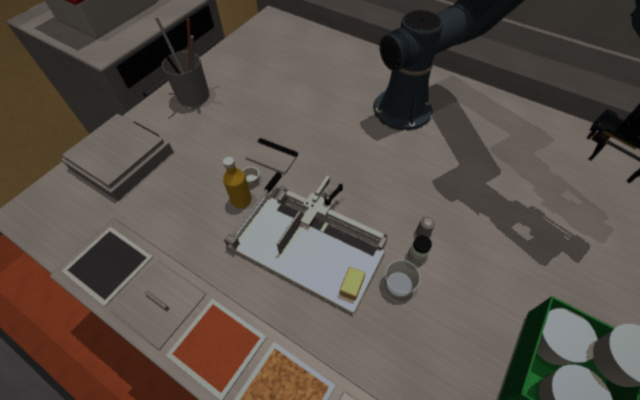

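View pics/side.png

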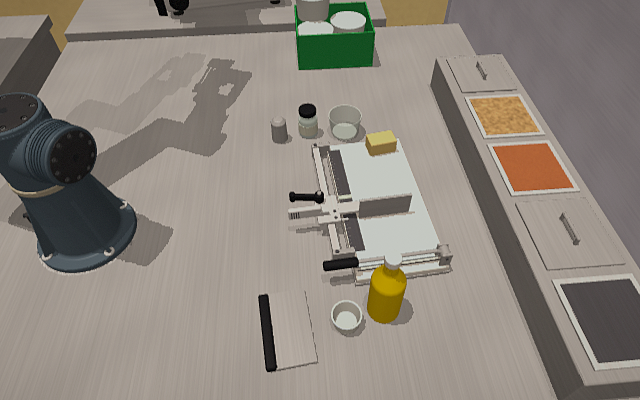

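The scene view shows the cutter at about (310,245) with the stop at (315,205). The side view shows the stop at (340,208) and the lever knob at (292,197), with the lever open. I'll zoom in on the side view next.

```bash
python3 - <<'E'
import cv2
a=cv2.imread("pics/side.png")[130:285,270:460]; cv2.imwrite("pics/c1.png",cv2.resize(a,None,fx=3.8,fy=3.8,interpolation=2))
a=cv2.imread("pics/scene.png")[165:320,215:400]; cv2.imwrite("pics/c2.png",cv2.resize(a,None,fx=3.8,fy=3.8,interpolation=2))
E
```

```text
(no output)
```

View pics/c1.png

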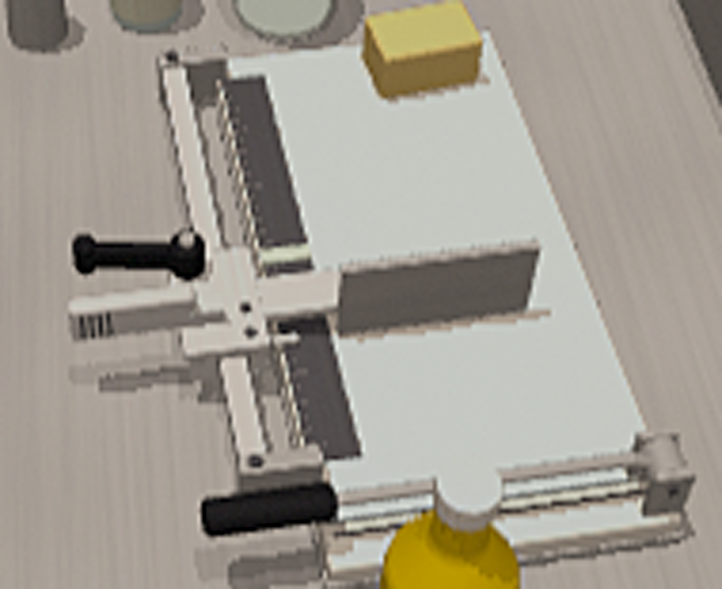

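View pics/c2.png

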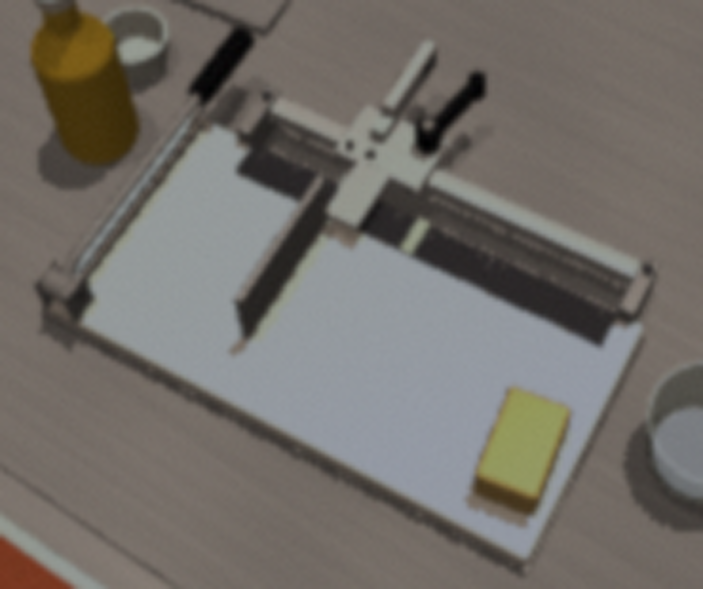

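The tape shows clearly: crop 1 at (285,253), crop 2 at (416,236). The pointer is at (297,340) in crop 1, and the knob is at (83,240) in crop 1 and (479,80) in crop 2. Next I'll fit the model parameters to these points.

```bash
cat > h.py <<'E'
import numpy as np
def cut2w(p,P):
    c,s=np.cos(p[2]),np.sin(p[2]); P=np.asarray(P,float)
    return np.array([p[0]+c*P[0]-s*P[1],p[1]+s*P[0]+c*P[1],P[2]])
def proj(c,X):
    v=c["R"]@X+c["t"]; return np.array([c["fx"]*v[0]/v[2]+c["cx"],c["fy"]*v[1]/v[2]+c["cy"]])
def knob(s,q,z=.062): return [-.13-.017-.06*np.cos(q-.35),-.06+s+.0345+.06*np.sin(q-.35),z]
def R(yaw):  # tool down, jaws (z) along cutter y
    zz=np.array([-np.sin(yaw),np.cos(yaw),0]); x=np.array([0,0,-1.]); return np.column_stack([x,np.cross(zz,x),zz])
E
python3 - <<'E'
from rig import vision,kin
from h import *
from scipy.optimize import least_squares as ls
A=vision.read_camera("side");B=vision.read_camera("scene")
a=lambda u,v:(A,np.array([270+u/3.8,130+v/3.8])); b=lambda u,v:(B,np.array([215+u/3.8,165+v/3.8]))
# p: x,y,yaw,s,q,tapey,tapex
O=[(a(490,35),lambda p:[.098,.2,.024]),(a(228,60),lambda p:[-.098,.2,.024]),(b(524,553),lambda p:[.098,.2,.024]),(b(640,328),lambda p:[-.098,.2,.024]),
(a(297,340),lambda p:[-.088,-.072+p[3],.03]),(a(285,253),lambda p:[p[6],p[5],.0245]),(b(416,236),lambda p:[p[6],p[5],.0245]),
(a(83,240),lambda p:knob(p[3],p[4],.074)),(b(479,78),lambda p:knob(p[3],p[4],.074)),(a(70,306),lambda p:[-.22,-.062+p[3],.076]),(b(429,42),lambda p:[-.22,-.062+p[3],.076])]
f=lambda p:np.concatenate([proj(o[0],cut2w(p,g(p)))-o[1] for o,g in O])
r=ls(f,[.6,.1,0,.06,.6,0,-.08]);p=r.x
print(p.round(4));print(f(p).reshape(-1,2).round(1).tolist())
print("knob",cut2w(p,knob(p[3],p[4])),"grip",cut2w(p,[-.205,-.062+p[3],.062]),"move",p[5]-(-.072+p[3]))
np.save("p.npy",p)
E
```

```text
[ 0.6703  0.0173  0.0699  0.0232  0.5716  0.0227 -0.0838]
[[0.9, -1.5], [-3.3, 0.0], [-1.7, 2.3], [-0.6, -0.8], [0.5, -0.3], [-0.5, -0.3], [-0.6, 0.3], [0.1, -0.6], [-0.8, -0.1], [-0.8, -0.3], [-0.2, -0.9]]
knob [0.46455828 0.0138008  0.062     ] grip [ 0.46855836 -0.03573016  0.062     ] move 0.07156603095971206
```

```bash
python3 - <<'E'
from rig import arm,kin,readout,vision
from h import *
import cv2
p=np.load("p.npy")
T=cut2w(p,[-.205,-.06+p[3]+.023,.22]); 
c=[(r,kin.ik(T,r)) for r in (R(p[2]),R(p[2]+np.pi))]
q0=readout.read_state()["qpos"]
for r,q in c: print(None if q is None else np.round(q,2))
r=min((x for x in c if x[1] is not None),key=lambda x:np.abs(np.array(x[1])-q0).max())[0]
np.save("r.npy",r)
arm.move_ptp(T,r)
s=readout.read_state();w=vision.read_camera("wrist");print(s["clock"],s["tcp_pos"],T,w["hand_eye"].round(3).tolist(),w["fx"])
np.savez("w1.npz",pos=s["tcp_pos"],ori=s["orientation"],he=w["hand_eye"],k=[w["fx"],w["fy"],w["cx"],w["cy"]])
cv2.imwrite("pics/w1.png",w["frame"][...,::-1])
E
```

```text
[-0.26  0.32  1.82 -0.    1.   -1.9 ]
[-0.26  0.32  1.82 -0.    1.    1.24]
2.6583 [ 0.46693172 -0.01016151  0.22004335] [ 0.46681303 -0.01079116  0.22      ] [[-0.0, -0.261, 0.965, -0.162], [-0.0, -0.965, -0.261, 0.071], [1.0, -0.0, 0.0, -0.0], [0.0, 0.0, 0.0, 1.0]] 306.8078182339958
```

View pics/w1.png

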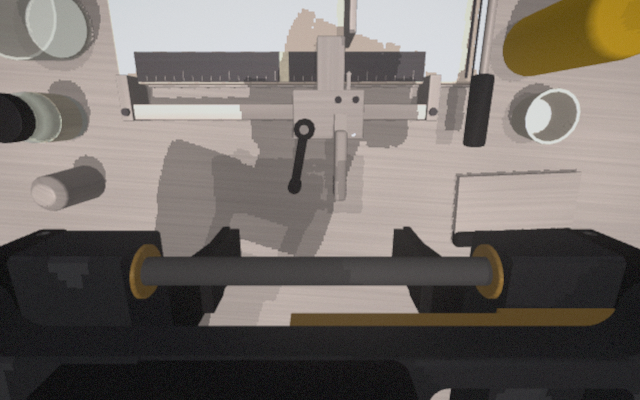

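The wrist view shows the tape at about (284,67), the pointer at about (350,75), the knob at (294,186) and the blade end at (341,200). The rule runs level in the image, so the yaw is right. I'll zoom in for accuracy.

```bash
python3 - <<'E'
import cv2
a=cv2.imread("pics/w1.png")[30:210,260:380]; cv2.imwrite("pics/c3.png",cv2.resize(a,None,fx=3.3,fy=3.3,interpolation=2))
E
```

```text
(no output)
```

View pics/c3.png

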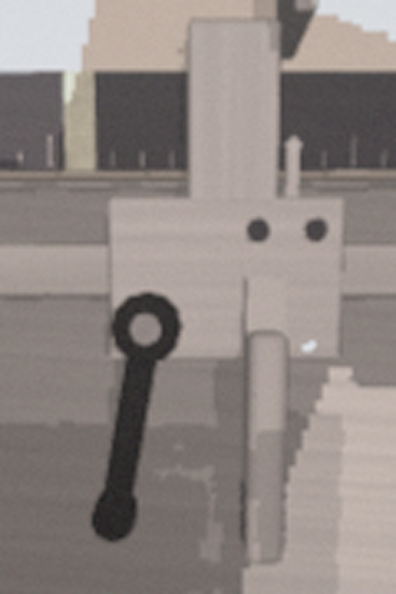

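```bash
cat >> h.py <<'E'
def wcam(pos,ori,he,k):
    M=np.eye(4);M[:3,:3]=ori;M[:3,3]=pos
    W=np.linalg.inv(M@he)
    return dict(R=W[:3,:3],t=W[:3,3],fx=k[0],fy=k[1],cx=k[2],cy=k[3])
def ray(c,uv,z):
    d=c["R"].T@np.array([(uv[0]-c["cx"])/c["fx"],(uv[1]-c["cy"])/c["fy"],1]);o=-c["R"].T@c["t"]
    return o+d*(z-o[2])/d[2]
E
python3 - <<'E'
from h import *
p=np.load("p.npy");c=wcam(**np.load("w1.npz"))
def loc(X): # cutter frame
    d=X[:2]-p[:2];s,k=np.sin(p[2]),np.cos(p[2]);return np.array([k*d[0]+s*d[1],-s*d[0]+k*d[1]])
for n,uv,z,m in(("tape",(283.9,66.4),.0245,[p[6],p[5]]),("ptr",(348.8,71.5),.03,[-.088,-.072+p[3]]),("knob",(294.2,186.4),.074,knob(p[3],p[4])[:2]),("blade",(340.2,199),.076,[-.22,-.062+p[3]]),
 ("ruleL",(135,52),.024,[0,0]),("ruleR",(425,52),.024,[0,0])):
    X=ray(c,uv,z);print(n,X.round(4),loc(X).round(4),np.round(m,4))
E
```

```text
tape [0.5855 0.0331 0.0245] [-0.0835  0.0217] [-0.0838  0.0227]
ptr [ 0.5846 -0.0369  0.03  ] [-0.0893 -0.0481] [-0.088  -0.0488]
knob [0.465  0.0122 0.074 ] [-0.2052  0.0093] [-0.2055  0.0109]
blade [ 0.4554 -0.036   0.076 ] [-0.2181 -0.0382] [-0.22   -0.0388]
ruleL [0.5886 0.1929 0.024 ] [-0.0693  0.1808] [0 0]
ruleR [ 0.6106 -0.117   0.024 ] [-0.069  -0.1298] [0 0]
```

Both measurements agree within 2 mm. Now I'll descend with the open jaws straddling the blade and knob, push the stop most of the way, and look again.

```bash
python3 - <<'E'
from rig import arm,eoat,readout,vision
from h import *
import cv2
p=np.load("p.npy")
P=lambda y,z=.043:cut2w(p,[-.205,y,z])
arm.move_straight(P(-.0137,.1));arm.move_straight(P(-.0137),feed=.1)
arm.move_straight(P(-.003),feed=.05)
arm.move_straight(P(.0645),feed=.04)
s=readout.read_state();w=vision.read_camera("wrist");print(s["clock"],s["tcp_pos"],P(.0645),s["ft_force"],s["grip_width"])
np.savez("w2.npz",pos=s["tcp_pos"],ori=s["orientation"],he=w["hand_eye"],k=[w["fx"],w["fy"],w["cx"],w["cy"]])
cv2.imwrite("pics/w2.png",w["frame"][...,::-1])
cv2.imwrite("pics/s2.png",vision.read_camera("side")["frame"][...,::-1])
E
```

```text
6.575 [0.46131388 0.06739654 0.04299247] [0.46134526 0.06733747 0.043     ] [ 0.75221293 -0.30163212  0.24173657] 0.08712168670381105
```

View pics/w2.png

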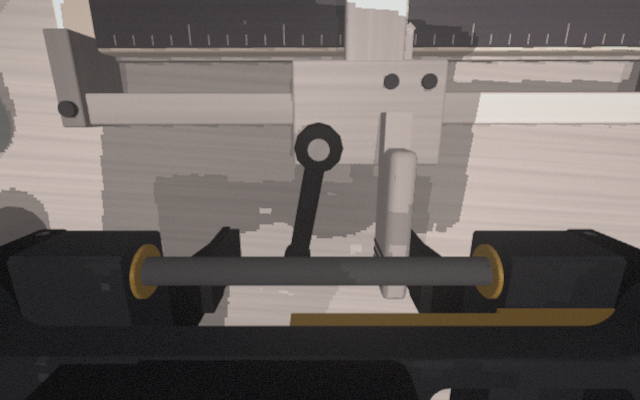

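The pointer is at (410,27), and the fence arm (346–407) is hiding the tape, as expected when it is about 5 mm short. I'll compute the remaining distance, finish the slide, and check again.

```bash
python3 - <<'E'
from rig import arm,eoat,readout,vision
from h import *
import cv2
p=np.load("p.npy")
def loc(X):
    d=X[:2]-p[:2];s,k=np.sin(p[2]),np.cos(p[2]);return np.array([k*d[0]+s*d[1],-s*d[0]+k*d[1]])
x=loc(ray(wcam(**np.load("w2.npz")),(410,26),.03));print("ptr",x)
d=.0219-x[1];print("remaining",d)
assert 0<d<.012
arm.move_straight(cut2w(p,[-.205,.0645+d,.043]),feed=.03)
s=readout.read_state();w=vision.read_camera("wrist");print(s["clock"])
np.savez("w3.npz",pos=s["tcp_pos"],ori=s["orientation"],he=w["hand_eye"],k=[w["fx"],w["fy"],w["cx"],w["cy"]])
f=w["frame"][...,::-1];si=vision.read_camera("side")["frame"][...,::-1]
cv2.imwrite("pics/m3.png",np.vstack([cv2.resize(f[0:70,330:490],None,fx=4,fy=4,interpolation=2),cv2.resize(si[150:230,280:440],None,fx=4,fy=4,interpolation=2)]))
E
```

```text
ptr [-0.09034571  0.01626785]
remaining 0.00563214947328566
7.0167
```

View pics/m3.png

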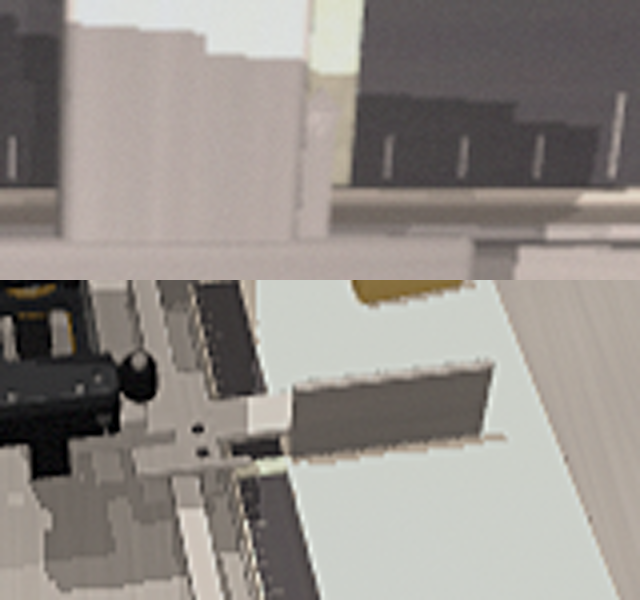

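```bash
python3 - <<'E'
from rig import arm
from h import *
p=np.load("p.npy");c=wcam(**np.load("w3.npz"))
def loc(X):
    d=X[:2]-p[:2];s,k=np.sin(p[2]),np.cos(p[2]);return np.array([k*d[0]+s*d[1],-s*d[0]+k*d[1]]).round(4)
full=lambda u,v:(330+u/4-.4,v/4-.4)
print("ptr",loc(ray(c,full(319,95),.03)),"tape -y edge",loc(ray(c,full(359,90),.0245)),loc(ray(c,full(357,150),.0245)))
arm.hold(.3)
E
```

```text
ptr [-0.0892  0.0227] tape -y edge [-0.0872  0.016 ] [-0.0944  0.0156]
```

```bash
python3 - <<'E'
from rig import arm,eoat,readout,vision
from h import *
import cv2
p=np.load("p.npy");pad=.0248
def step(w,e):
    arm.move_straight(cut2w(p,[-.205,pad+w/2,.043]),feed=.03)
    eoat.gripper_to(w,effort=e); s=readout.read_state()
    print(round(w,4),round(s["grip_width"],4),round(s["clock"],2),s["ft_force"].round(1))
    return s["grip_width"]
step(.066,35)
for w in np.arange(.063,.0289,-.003):
    g=step(w,35)
    if g>w+.003: print("stalled");break
s=readout.read_state();w=vision.read_camera("wrist")
np.savez("w4.npz",pos=s["tcp_pos"],ori=s["orientation"],he=w["hand_eye"],k=[w["fx"],w["fy"],w["cx"],w["cy"]])
f=w["frame"][...,::-1]
cv2.imwrite("pics/m4.png",np.vstack([cv2.resize(f[0:70,330:490],(640,280),interpolation=2),cv2.resize(f,None,fx=1,fy=1)[:310]]))
E
```

```text
0.066 0.066 8.67 [ 0.2 -0.7  0.2]
0.063 0.0631 9.27 [-0.1  0.9 -0.2]
0.06 0.0603 9.87 [-0.3  1.6  0.1]
0.057 0.0572 10.47 [-0.9 -2.3 -0.4]
0.054 0.0539 11.07 [-1.3 -1.9  0.3]
0.051 0.0513 11.67 [-3.5 -2.1 -0.3]
0.048 0.0483 12.27 [-4.2 -2.   0.7]
0.045 0.0454 12.87 [-3.6 -3.9  0. ]
0.042 0.0424 13.47 [-5.5 -3.1  0.1]
0.039 0.0393 14.07 [-4.  -4.5 -2.3]
0.036 0.0361 14.68 [-2.6 -4.6 -1.3]
0.033 0.033 15.28 [ 1.1 -3.7 -2.8]
0.03 0.0306 15.88 [ 2.2 -5.1 -3.1]
```

View pics/m4.png

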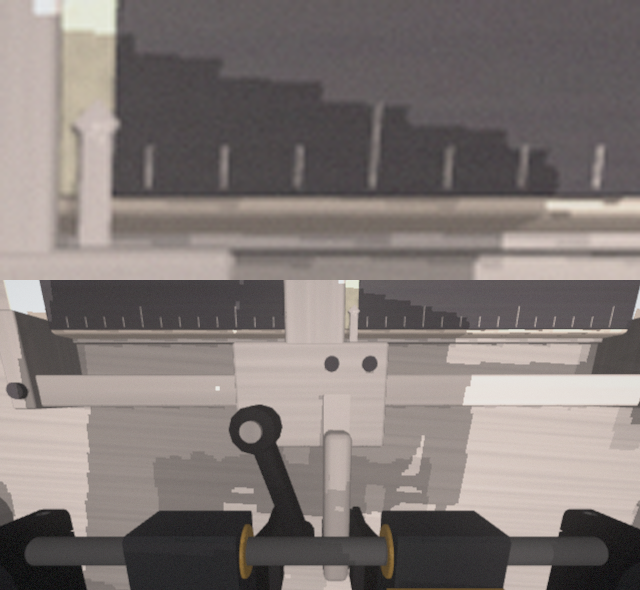

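The lever is nearly shut. In the zoom, the pointer is at column 97 against the tape's -y edge at 116, so it now sits slightly to the -y side of centre. I'll apply the full pinch and quantify the offset.

```bash
python3 - <<'E'
from rig import arm,eoat,readout,vision
from h import *
import cv2
p=np.load("p.npy");c=wcam(**np.load("w4.npz"))
def loc(X):
    d=X[:2]-p[:2];s,k=np.sin(p[2]),np.cos(p[2]);return np.array([k*d[0]+s*d[1],-s*d[0]+k*d[1]]).round(4)
full=lambda u,v:(330+u/4-.4,v/4-.4)
a=loc(ray(c,full(97,105),.03))[1];b=loc(ray(c,full(116,110),.0245))[1]
print("ptr",a,"edge",b,"offset from centre",a-b-.005)
eoat.gripper_to(.02,effort=35);s=readout.read_state();print(s["grip_width"],s["clock"],s["ft_force"].round(1),loc(s["tcp_pos"]))
d=np.clip(-(a-b-.005),-.003,.003)
arm.move_straight(cut2w(p,[-.205,loc(s["tcp_pos"])[1]+d,.043]),feed=.01)
arm.hold(.4)
s=readout.read_state();w=vision.read_camera("wrist");print(s["grip_width"],s["clock"],s["ft_force"].round(1),loc(s["tcp_pos"]))
np.savez("w5.npz",pos=s["tcp_pos"],ori=s["orientation"],he=w["hand_eye"],k=[w["fx"],w["fy"],w["cx"],w["cy"]])
f=w["frame"][...,::-1]
cv2.imwrite("pics/m5.png",np.vstack([cv2.resize(f[0:70,330:490],(640,280),interpolation=2),f[:310]]))
E
```

```text
ptr 0.0194 edge 0.0163 offset from centre -0.001899999999999998
0.02814581019707015 16.1667 [ 3.3 -4.4 -3.5] [-0.204   0.0391]
0.027537005404929985 16.8333 [ 3.5 -3.1 -3.7] [-0.204   0.0406]
```

View pics/m5.png

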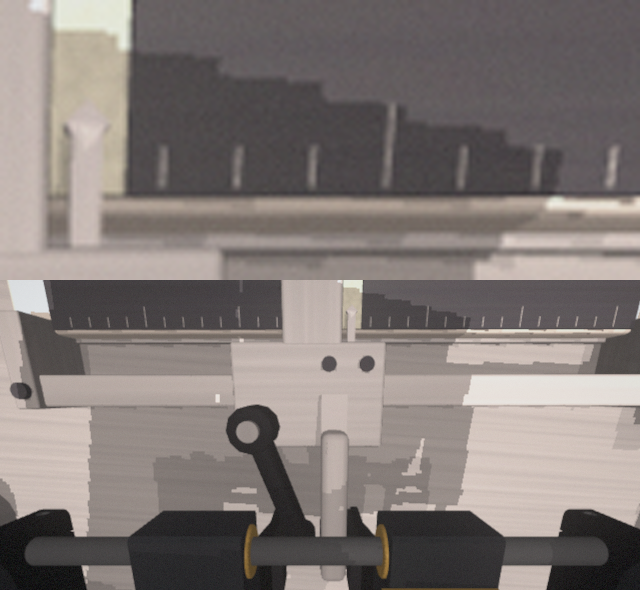

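The pointer (86) is now mid-tape: the tape's edge is at 129 and it is about 75 px wide. The opening of 27.5 mm matches a shut lever (29 mm nominal, less some pad compliance). I'll hold for a moment and hand in.

```bash
python3 - <<'E'
from rig import arm,readout,job
arm.hold(.5);s=readout.read_state();print(s["grip_width"],s["clock"],s["ft_force"].round(1));job.hand_in()
E
```

```text
0.028051015656195232 17.3833 [ 3.7 -4.  -4.1]
the job is handed in; nothing more can be done
```

I slid the stop about 70 mm to the tape with the lever open. Then I pinched the lever shut in 3 mm steps, moving the arm back each step so the stop stayed put. I handed in at about 17.4 s with the gripper still pinching at 35 N effort.

- **Pointer:** after the slide it was about 2 mm past the tape's centre, and partway through the pinch about 1.9 mm short of it. I corrected that, and the last wrist picture puts it within about 0.5 mm of centre (read off the picture).
- **Lever:** the final finger opening was 28.1 mm, against the 29 mm given for a shut lever. I take the difference to be the pads giving slightly. I had no direct reading of the lever angle.
- **Forces:** the wrist reading stayed under 8 N at every check. I could not read the finger contact forces themselves; the closed width under 35 N effort is the only evidence for them.
- **Bystanders:** I saw no sign of contact with them, but I did not measure their positions afterwards.

No check failed.

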